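# Put the bench chisels away on their boards

### The arm

A 7-joint arm with a two-finger parallel gripper is mounted at the origin on a cart in front of the work surface, level with it; the furniture and walls round the work are solid. World frame = base frame: x ahead of the robot, y to its left, z up, the work surface at z = 0. Lengths are in mm, angles in rad, forces in N, time in s.
With the tool pointing down it reaches from about 425 to 800 mm from the base axis. Payload 8.3 kg.
Tool frame: the origin (TCP) lies at the very end of the fingers, on their centre line; the grasp point (between the pads) lies 19 mm behind it (bot.pinch_z is the distance from the TCP to the grasp point, in mm); z points along the fingers, x is the direction in which the jaws open and shut, and the axes are right-handed (so a half turn about z gives the same grasp; the last joint's range is limited). The gripper opens to 85 mm and grips with 20 to 120 N. Pads are 22 mm wide; open, the fingers measure 114 mm over their backs; the gripper's body (76 mm by 85 mm) begins 54 mm behind the grasp point. The pads swing forward as they close: fully open they stand 13 mm farther back than shut.
Start: joints at [1.073, 0.383, 0.016, 1.37, -0.006, 1.388, -0.046], TCP at [263.302, -566.809, 202.279] pointing down, gripper open.
Joint ranges: [-2.95, 2.95], [-0.25, 2.06], [-1.52, 1.56], [0.18, 2.33], [-1.44, 4.58], [0.02, 2.06], [-3.01, 3.01]. Speed limits (rad/s): [2.39, 2.39, 3.01, 3.01, 3.14, 3.14, 3.14].

### API

Orientations are given as a rotation vector (axis times angle).
In Python, from bench import bot, cams, sign_off gives the robot as it stands. The module is installed in compiled form; this text tells all that it offers.
- The arm moves only by the tool arm_command, never from a script. Its argument "increments" is a list of rows, each a list of 3 entries, a list of its own where there are three numbers: the finger opening in m, from 0 to 0.0854, then the shift along the tool's x, y, z in m, then the turn, a rotation vector about the tool's x, y, z in rad. A call has 1 to 5 rows; each row is the pose to reach, as a shift and turn from the pose commanded when the call began, along the tool's axes at that moment; what a row does not reach only later rows make up. A row lasts 1/8 s, in which the tool goes at most 62.5 mm and 10.7 degrees, less where a joint would pass 70% of its speed; a pose out of reach is approached as far as the arm can. A call with a gripper value outside its range is refused whole. The fingers move at their own pace and stop on an object; the grip force is fixed at half the most. Time passes only in rows, so rows that repeat a pose let the fingers close. It gives the time, the measured TCP pose, the force and the opening at its end, in the units of the state.
- bot.state(): the state, without advancing time (a new reading comes with each control period).
- cams.grab_frame(name): name is "scene" or "top" or "wrist"; returns a dict with "image" (420x560x3 uint8, red, green, blue), "mtx" (3x3 intrinsics, pixels), "R" (3x3) and "t" (3): a world point X has camera coordinates R X + t; the wrist camera has in their place "tool_from_camera" (4x4, takes a point from camera to tool coordinates, whose origin is the TCP and whose axes are the tool frame's). Camera axes: x right, y down, z forward; pixel columns grow to the right and rows downward; lengths in mm; the calibration is good to about 2 mm. A picture is of the moment at which its call begins: read the wrist's pose just before it. There is no depth.
- sign_off(): hands the job in, once; it reports no verdict.
The state is a dict: "clock": time; "q": joint angles; "dq": joint speeds; "joint_efforts": joint torques, N m; "position": TCP position; "orientation": TCP orientation; "ft_force": force on the tool from outside, world axes, zero at the start; "moment": the same for the moment, N m; "finger_gap": opening from 0.0 (shut) to 1.0 (fully open).
Only numpy, scipy, OpenCV 4.12 (cv2) and the standard library are available. Lean on these libraries where they do the work, as an engineer would, in place of code of your own. Each camera call takes 0.05 s, during which the arm holds its last target.

### The job

Put the three bench chisels away on the three wooden boards by size: the chisel with the widest blade on the widest board, the middle one on the middle board, the narrowest on the narrowest. Lay each flat in the middle of its board, in line with it and between the end strips (handle at either end), and leave the gimlet and the screwdriver where they lie.

Things in the scene. Friction and masses are not known exactly. Their poses are not given: they have to be found in the camera images.
- chisel_wide: bench chisel with the widest blade of the three: dark brown handle, 22 to 25 mm thick, steel blade 24 mm wide, 235 mm long overall. Origin: mid-length, on its underside; y runs along it towards the handle's butt, x across, z up. The handle covers y = +10 to +117 mm and is the heavy end: grip it across, at about y = +35 mm, where it is about 22 mm wide and its top is 25 mm above the origin. Loose, about 0.14 kg
- chisel_medium: bench chisel with the middle blade width of the three: reddish-brown handle, 22 to 25 mm thick, steel blade 16 mm wide, 223 mm long overall. Origin: mid-length, on its underside; y runs along it towards the handle's butt, x across, z up. The handle covers y = +10 to +111 mm and is the heavy end: grip it across, at about y = +35 mm, where it is about 22 mm wide and its top is 25 mm above the origin. Loose, about 0.14 kg
- chisel_narrow: bench chisel with the narrowest blade of the three: reddish-brown handle, 22 to 25 mm thick, steel blade 8 mm wide, 211 mm long overall. Origin: mid-length, on its underside; y runs along it towards the handle's butt, x across, z up. The handle covers y = +10 to +105 mm and is the heavy end: grip it across, at about y = +35 mm, where it is about 22 mm wide and its top is 25 mm above the origin. Loose, about 0.14 kg
- board_wide: the widest of three fixed light wooden boards: 94 mm wide (x), 250 mm long (y), its top face 8 mm above its origin. Origin: centre of its underside. Along its two long edges, at both ends, are dark strips 8 mm wide, 35 mm long and standing 8 mm above the top face, so the channel between them is 78 mm wide; the middle 180 mm of the length is open at the sides for the fingers
- board_medium: the middle of three fixed light wooden boards: 72 mm wide (x), 250 mm long (y), its top face 8 mm above its origin. Origin: centre of its underside. Along its two long edges, at both ends, are dark strips 8 mm wide, 35 mm long and standing 8 mm above the top face, so the channel between them is 56 mm wide; the middle 180 mm of the length is open at the sides for the fingers
- board_narrow: the narrowest of three fixed light wooden boards: 52 mm wide (x), 250 mm long (y), its top face 8 mm above its origin. Origin: centre of its underside. Along its two long edges, at both ends, are dark strips 8 mm wide, 35 mm long and standing 8 mm above the top face, so the channel between them is 36 mm wide; the middle 180 mm of the length is open at the sides for the fingers
- gimlet: bystander lying among the chisels: thin light wooden handle and a thin steel spike, no blade, 178 mm long, 16 mm thick; y runs along it. Loose; leave it there
- screwdriver: bystander: screwdriver with a thick red handle, 199 mm long, 29 mm thick, lying beyond the chisels. Loose; leave it there

How it is judged (in metres and radians):
At the end, for the whole second after the job is handed in: Each chisel at rest on the board of its size: centres within 15 mm, lengths within 0.15 rad (either way round), flat on the top face (origin 3 to 14 mm above the board's origin, tilted under 0.35 rad); gimlet and screwdriver within 20 mm of where they lay (horizontal distance between chisel_wide and board_wide below 0.015 m and angle between the y axis of chisel_wide and the y axis of board_wide, either way round below 0.15 rad and z of chisel_wide in the frame of board_wide between 0.003 and 0.014 m and angle between each of chisel_wide, chisel_medium, chisel_narrow's own z axis and vertical below 0.35 rad and linear speed of each of chisel_wide, chisel_medium, chisel_narrow below 0.02 m/s and angular speed of each of chisel_wide, chisel_medium, chisel_narrow below 0.2 rad/s and horizontal distance between chisel_medium and board_medium below 0.015 m and angle between the y axis of chisel_medium and the y axis of board_medium, either way round below 0.15 rad and z of chisel_medium in the frame of board_medium between 0.003 and 0.014 m and horizontal distance between chisel_narrow and board_narrow below 0.015 m and angle between the y axis of chisel_narrow and the y axis of board_narrow, either way round below 0.15 rad and z of chisel_narrow in the frame of board_narrow between 0.003 and 0.014 m and distance of each of gimlet, screwdriver from where it was at the start of the episode below 0.02 m); the robot touches nothing.
It fails at once if the gimlet or the screwdriver is moved more than 20 mm (distance of any of gimlet, screwdriver from where it was at the start of the episode above 0.02 m).
It also fails if it takes over 90 s, if anything falls off the work surface, if the arm or the gripper's body presses on something with over 40 N, if the wrist force passes 120 N, or if a joint passes its speed limit or range.

## Working session

There is one attempt and no reset: what is moved stays moved. The work goes in short steps, Python scripts to look and compute and a tool call to move; the robot and the scene stay as the last step left them, time stands still between calls to the robot, and variables do not carry over. Pictures are saved under pics/ and viewed, and the job is handed in when it is done.

Besides the shell and the picture viewer there is one more tool, called after "Call:" in YAML: its name, and indented under it one key for each argument. arm_command: Moves the arm, as the interface text tells. Its arguments: {"type":"object","properties":{"increments":{"type":"array"}},"required":["increments"]}

```bash
mkdir -p pics; python3 - <<'E'
from bench import bot,cams
import cv2,numpy as np
print(bot.state(), bot.pinch_z)
for n in ["scene","top","wrist"]:
    f=cams.grab_frame(n); cv2.imwrite(f"pics/{n}0.png",f["image"][:,:,::-1])
    np.savez(f"{n}0.npz",**f)
    print(n,{k:np.round(v,3).tolist() for k,v in f.items() if k!="image"})
E
```

```text
{'clock': 0.0, 'q': array([ 1.07312619,  0.38426287,  0.01638417,  1.37118962, -0.00630327,
        1.38819553, -0.04649701]), 'dq': array([-1.06625547e-03, -1.50592417e-03, -5.13883895e-05,  5.16562224e-04,
       -1.70334071e-03,  1.33718200e-03,  1.89583645e-03]), 'joint_efforts': array([-6.59576326e-04, -6.27595282e+01,  8.43724106e-01, -3.71819079e+01,
        1.63396070e-02,  1.43009561e-02,  4.21839877e-05]), 'position': array([ 263.03520771, -566.3203006 ,  201.24754491]), 'orientation': array([-2.64743802,  1.68940744,  0.00268765]), 'ft_force': array([1.17871162, 0.2296409 , 1.16831272]), 'moment': array([-0.00639864, -0.0234999 , -0.0417244 ]), 'finger_gap': 0.9982987286930939} 18.700000000000003
scene {'mtx': [[502.49, 0.0, 275.094], [0.0, 502.49, 209.149], [0.0, 0.0, 1.0]], 'R': [[-0.693, -0.721, -0.008], [-0.405, 0.398, -0.823], [0.597, -0.567, -0.568]], 't': [367.373, 297.156, 907.481]}
top {'mtx': [[476.98, 0.0, 284.396], [0.0, 476.98, 211.174], [0.0, 0.0, 1.0]], 'R': [[-0.003, -1.0, 0.027], [-0.988, -0.002, -0.157], [0.157, -0.027, -0.987]], 't': [-55.243, 583.923, 1077.543]}
wrist {'mtx': [[355.069, 0.0, 279.784], [0.0, 355.069, 211.987], [0.0, 0.0, 1.0]], 'tool_from_camera': [[1.0, -0.001, -0.0, 0.047], [0.001, 0.946, 0.326, -84.066], [-0.0, -0.326, 0.946, -171.099], [0.0, 0.0, 0.0, 1.0]]}
```

View pics/top0.png

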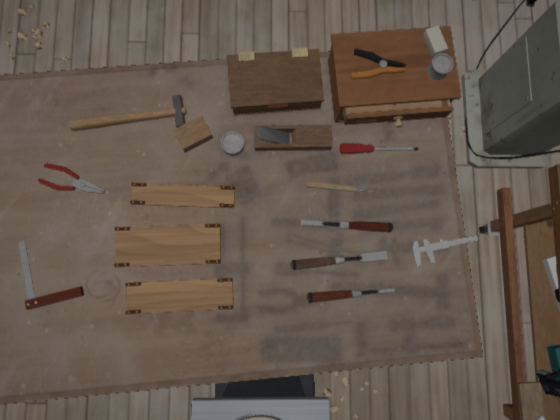

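View pics/scene0.png

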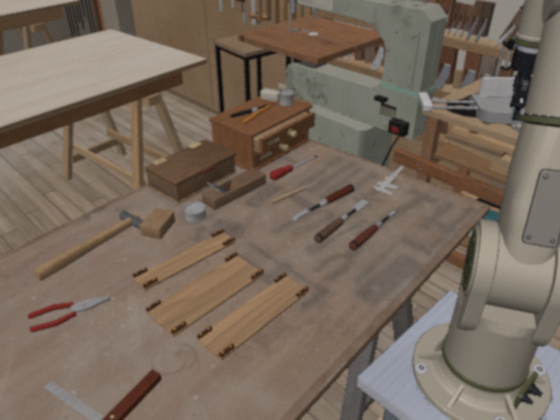

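The top view shows the gimlet at (338,187) and the screwdriver at (378,149). The chisels are at (347,225), (340,260) and (350,295), and the boards at (183,195), (167,245) and (180,296). I'll enlarge both areas.

```bash
python3 - <<'E'
import cv2,numpy as np
im=cv2.imread("pics/top0.png")
a=im[170:320,280:420]; cv2.imwrite("pics/z1.png",cv2.resize(a,None,fx=5,fy=4*1.0*5/4*0.8,interpolation=cv2.INTER_CUBIC))
b=im[170:320,100:250]; cv2.imwrite("pics/z2.png",cv2.resize(b,None,fx=4,fy=4,interpolation=cv2.INTER_CUBIC))
E
```

```text
(no output)
```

View pics/z1.png

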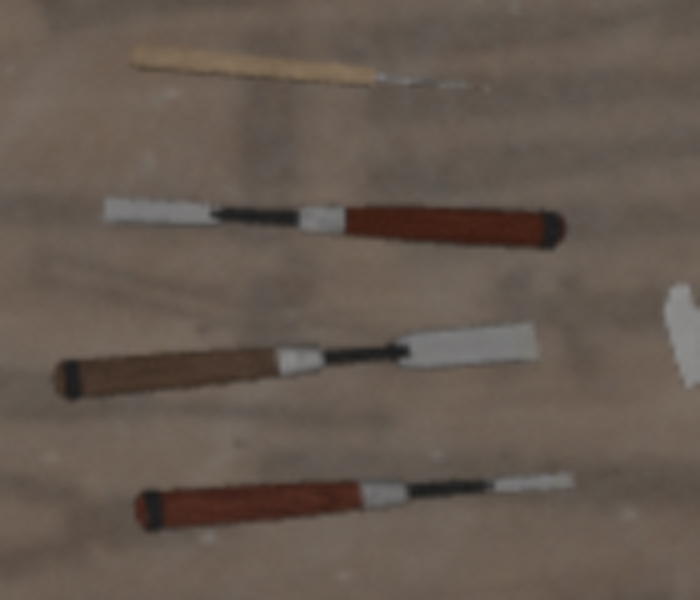

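View pics/z2.png

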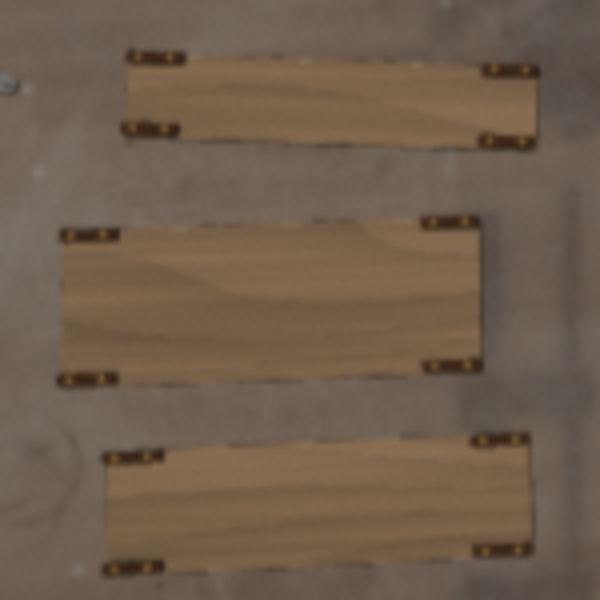

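z1 gives the chisels top to bottom: reddish with the middle-width blade (handle right), dark brown wide (handle left), reddish narrow (handle left). z2 gives the boards top to bottom: narrow, wide, medium. Next I'll localise them.

```bash
cat > h.py <<'E'
import numpy as np,cv2
from scipy.spatial.transform import Rotation as Ro
def back(f,px,z):
    K,R,t=f["mtx"],f["R"],f["t"]
    px=np.atleast_2d(px).astype(float); d=np.c_[px,np.ones(len(px))]@np.linalg.inv(K).T@R
    c=-R.T@t
    return c+d*((z-c[2])/d[:,2])[:,None]
def wristcam(f,pos,rv):
    T=np.eye(4);T[:3,:3]=Ro.from_rotvec(rv).as_matrix();T[:3,3]=pos
    W=np.linalg.inv(T@f["tool_from_camera"])
    return dict(image=f["image"],mtx=f["mtx"],R=W[:3,:3],t=W[:3,3])
def proj(f,X):
    c=np.atleast_2d(X)@f["R"].T+f["t"]; p=c@f["mtx"].T; return p[:,:2]/p[:,2:]
E
python3 - <<'E'
from h import *
f=dict(np.load("top0.npz"))
c=lambda u,v:(280+u/5,170+v/4)
b=lambda u,v:(100+u/4,170+v/4)
for n,tip,butt,L in [("med",c(104,210),c(566,229),223),("wide",c(537,341),c(55,380),235),("nar",c(575,481),c(136,511),211),("gim",c(490,89),c(132,58),178)]:
    P=np.r_[back(f,tip,8),back(f,butt,12)]; d=P[1]-P[0]; 
    print(n,P[:,:2].round(1).tolist(),"mid",P.mean(0).round(1)[:2],"len",np.linalg.norm(d[:2]).round(1),"yaw y-axis",np.arctan2(d[1],d[0]).round(3))
for n,cs in [("nar",[(128,50),(540,65),(538,150),(122,136)]),("wide",[(62,228),(479,216),(481,372),(57,386)]),("med",[(103,451),(527,433),(533,556),(103,576)])]:
    P=back(f,[b(*q) for q in cs],16)[:,:2]
    d=(P[1]+P[2]-P[0]-P[3])/2; w=(P[0]+P[1]-P[2]-P[3])/2
    print(n,P.round(1).tolist(),"mid",P.mean(0).round(1),"L,W",np.linalg.norm(d).round(1),np.linalg.norm(w).round(1),"yaw",np.arctan2(d[1],d[0]).round(3), np.arctan2(w[1],w[0]).round(3))
print(Ro.from_rotvec([-2.64743802,  1.68940744,  0.00268765]).as_matrix().round(3))
E
```

```text
med [[562.2, -96.4], [550.3, -321.2]] mid [ 556.3 -208.8] len 225.1 yaw y-axis -1.624
wide [[482.6, -305.5], [459.2, -71.9]] mid [ 470.9 -188.7] len 234.8 yaw y-axis 1.67
nar [[399.0, -320.7], [382.1, -109.9]] mid [ 390.6 -215.3] len 211.5 yaw y-axis 1.651
gim [[637.8, -287.8], [655.9, -110.7]] mid [ 646.8 -199.3] len 178.1 yaw y-axis 1.469
nar [[658.5, 313.1], [650.1, 63.9], [597.6, 64.4], [605.6, 314.2]] mid [627.9 188.9] L,W 249.7 52.7 yaw -1.604 -0.015
wide [[549.8, 347.0], [557.3, 99.2], [464.0, 96.3], [456.1, 345.0]] mid [506.8 221.9] L,W 248.4 93.6 yaw -1.54 0.026
med [[418.2, 316.3], [428.1, 68.5], [356.8, 64.0], [346.4, 312.8]] mid [387.4 190.4] L,W 248.5 71.6 yaw -1.53 0.056
[[ 0.421 -0.907 -0.001]
 [-0.907 -0.421  0.002]
 [-0.002  0.    -1.   ]]
```

View pics/wrist0.png

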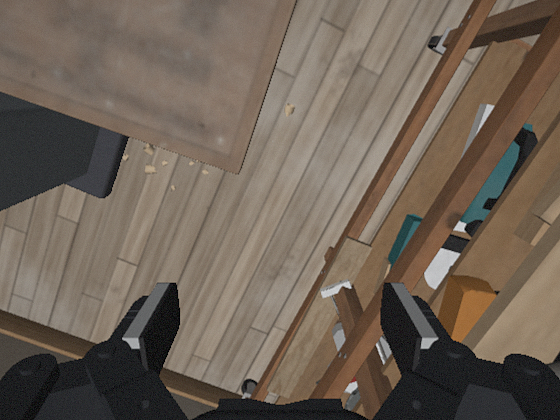

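The measured sizes match the given ones to within 2 mm, so I'll write a move helper and approach the wide chisel first.

```bash
cat > go.py <<'E'
import sys; from h import *; from bench import bot
def inc(x,y,z,yaw):
    s=bot.state(); R=Ro.from_rotvec(s["orientation"]).as_matrix()
    c,n=np.cos(yaw),np.sin(yaw)
    T=np.array([[c,n,0],[n,-c,0],[0,0,-1.]])
    d=R.T@(np.array([x,y,z])-s["position"])/1000; w=Ro.from_matrix(R.T@T).as_rotvec()
    print("pos",s["position"].round(1),"yaw",np.arctan2(R[1,0],R[0,0]).round(3),"t",round(s["clock"],2),"gap",round(s["finger_gap"],3))
    print("shift",d.round(4).tolist(),"turn",w.round(3).tolist(),"rows",max(np.linalg.norm(d)/.0625,np.linalg.norm(w)/.187).round(1))
if __name__=="__main__": inc(*map(float,sys.argv[1:]))
E
python3 go.py 467.4 -153.9 150 0.099
```

```text
pos [ 263.1 -566.4  201.5] yaw -1.136 t 0.15 gap 1.0
shift [-0.288, -0.359, 0.0519] turn [-0.001, 0.001, -1.235] rows 7.4
```

Call:
arm_command:
  increments:
    - [0.06,[-0.04,-0.05,0.005],[0,0,-0.17]]
    - [0.06,[-0.08,-0.1,0.012],[0,0,-0.34]]
    - [0.06,[-0.12,-0.15,0.02],[0,0,-0.51]]
    - [0.06,[-0.16,-0.2,0.03],[0,0,-0.68]]
    - [0.06,[-0.2,-0.25,0.035],[0,0,-0.85]]

```text
clock: 0.78
position: [401.8, -286.7, 167.6]
orientation: [-3.111, 0.439, 0.001]
ft_force: [1.7, -0.1, 0.8]
finger_gap: 0.702
```

```bash
python3 go.py 467.4 -153.9 150 0.099
```

```text
pos [ 401.8 -286.7  167.6] yaw -0.28 t 0.78 gap 0.702
shift [0.0263, -0.1458, 0.0176] turn [-0.0, 0.0, -0.379] rows 2.4
```

Call:
arm_command:
  increments:
    - [0.05,[0.009,-0.05,0.006],[0,0,-0.13]]
    - [0.05,[0.018,-0.1,0.012],[0,0,-0.26]]
    - [0.05,[0.0263,-0.1458,0.0176],[0,0,-0.379]]
    - [0.05,[0.0263,-0.1458,0.0176],[0,0,-0.379]]

```text
clock: 1.27
position: [469.0, -151.8, 150.1]
orientation: [-3.136, -0.159, 0.0]
ft_force: [-0.4, -0.8, 0.3]
finger_gap: 0.586
```

```bash
cat > look.py <<'E'
import sys; from h import *; from bench import bot,cams
name=sys.argv[1]; s=bot.state(); f=cams.grab_frame("wrist"); g=wristcam(f,s["position"],s["orientation"])
np.savez(name+".npz",**g); im=g["image"][:,:,::-1].copy()
for a in sys.argv[2:]:
    X=np.array(eval(a),float); 
    p=proj(g,X)[0]; cv2.circle(im,tuple(int(v) for v in p.round()),3,(0,255,0),1)
cv2.imwrite(f"pics/{name}.png",im)
E
python3 look.py w1 "[467.4,-153.9,25]" "[459.2,-71.9,12]" "[482.6,-305.5,8]" "[470.9,-188.7,12]"; python3 go.py 467.4 -153.9 3 .099
```

```text
pos [ 468.1 -154.5  150.2] yaw 0.097 t 1.32 gap 0.586
shift [-0.0006, -0.0006, 0.1472] turn [-0.001, 0.001, -0.002] rows 2.4
```

View pics/w1.png

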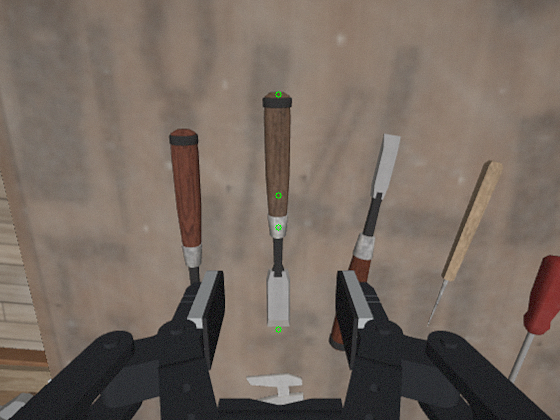

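In w1 the predicted grasp point (278,195), butt (278,95) and tip (278,329) all fall on the wide chisel. I'll descend and grip.

Call:
arm_command:
  increments:
    - [0.05,[0,0,0.055],[0,0,0]]
    - [0.05,[0,0,0.11],[0,0,0]]
    - [0.05,[0,0,0.135],[0,0,0]]
    - [0.05,[-0.0006,-0.0006,0.147],[0,0,0]]
    - [0.05,[-0.0006,-0.0006,0.147],[0,0,0]]

```text
clock: 1.95
position: [466.8, -156.5, 3.4]
orientation: [-3.138, -0.144, 0.001]
ft_force: [0.0, -0.2, 0.4]
finger_gap: 0.586
```

Call:
arm_command:
  increments:
    - [0.01,[0,0,0],[0,0,0]]
    - [0.0,[0,0,0],[0,0,0]]
    - [0.0,[0,0,0],[0,0,0]]
    - [0.0,[0,0,0],[0,0,0]]
    - [0.0,[0,0,0],[0,0,0]]

```text
clock: 2.58
position: [467.2, -155.7, 3.6]
orientation: [3.138, 0.146, 0.0]
ft_force: [-0.6, -0.1, -0.1]
finger_gap: -0.001
```

```bash
python3 go.py 467.4 -153.9 120 .099
python3 - <<'E'
import numpy as np
# targets: wide board mid, handle +y
for n,m,a in [("wide",(506.8,221.9),-1.54+np.pi),("med(+y)",(387.4,190.4),-1.53+np.pi),("nar",(627.9,188.9),-1.604+np.pi)]:
    print(n,np.add(m,35*np.array([np.cos(a),np.sin(a)])).round(1),a-np.pi/2)
E
```

```text
pos [ 467.2 -155.7    3.6] yaw 0.093 t 2.58 gap -0.001
shift [0.0004, -0.0018, -0.1164] turn [0.0, -0.0, -0.006] rows 1.9
wide [505.7 256.9] 0.030796326794896522
med(+y) [386.  225.4] 0.04079632679489653
nar [629.1 223.9] -0.033203673205103534
```

The fingers shut fully, so the grasp missed. I'll look before doing anything else.

```bash
python3 look.py w2; python3 - <<'E'
from bench import cams; import cv2
for n in ["scene","top"]:
    f=cams.grab_frame(n); cv2.imwrite(f"pics/{n}2.png",f["image"][:,:,::-1])
E
```

```text
(no output)
```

View pics/w2.png

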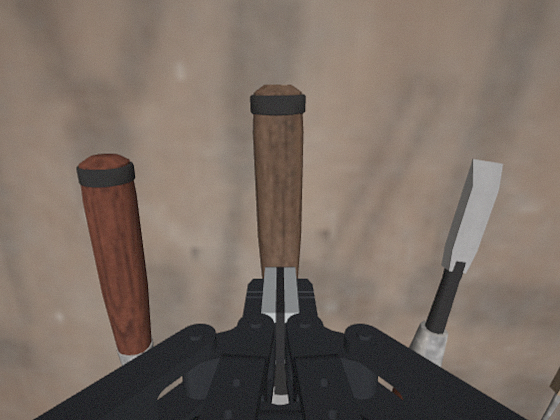

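View pics/scene2.png

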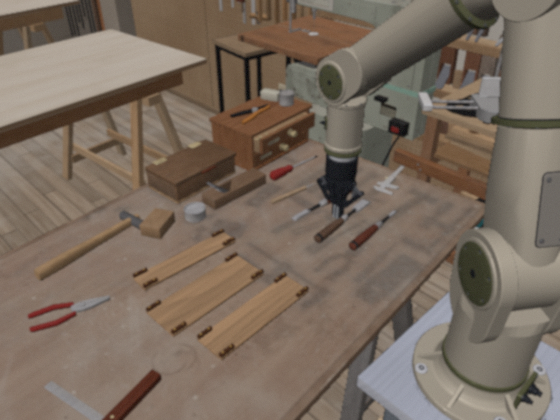

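```bash
python3 - <<'E'
from h import *
g=dict(np.load("w2.npz"))
pts=[[459.2,-71.9,12],[467.4,-153.9,25],[467.4,-153.9,0],[470.9,-188.7,12],[467.2,-155.7,3.6],[467.2,-155.7,22]]
print(proj(g,pts).round(0).tolist())
a=cv2.imread("pics/top0.png");b=cv2.imread("pics/top2.png")
cv2.imwrite("pics/cmp.png",cv2.resize(np.vstack([a[205:315,280:420],b[205:315,280:420]]),None,fx=3,fy=2.7,interpolation=cv2.INTER_CUBIC))
E
```

```text
[[279.0, 89.0], [281.0, 273.0], [281.0, 250.0], [281.0, 319.0], [280.0, 256.0], [280.0, 273.0]]
```

View pics/cmp.png

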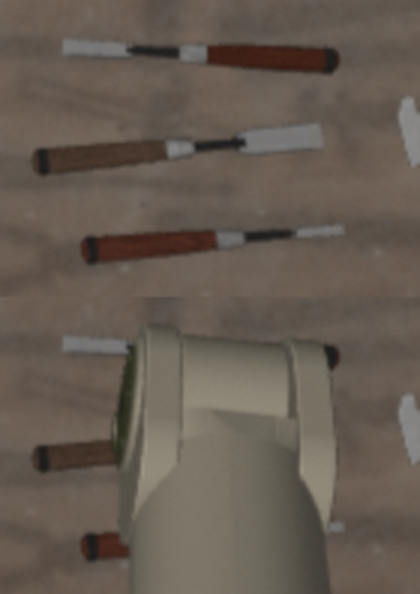

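```bash
python3 - <<'E'
from h import *
g=dict(np.load("w2.npz"))
for y in (-11,0,11,):
    print(y,[(zt,proj(g,[467.2+.1*y,-155.7-y,3.6-zt])[0].round(0).tolist()) for zt in (0,-10,-20,-30,-40,-50)])
im=cv2.imread("pics/w2.png")[230:420,180:380]
cv2.imwrite("pics/w2z.png",cv2.resize(im,None,fx=3,fy=3,interpolation=cv2.INTER_CUBIC))
E
python3 -c "from bench import bot;s=bot.state();print(s)"
```

```text
-11 [(0, [280.0, 237.0]), (-10, [280.0, 245.0]), (-20, [280.0, 254.0]), (-30, [280.0, 264.0]), (-40, [280.0, 275.0]), (-50, [280.0, 288.0])]
0 [(0, [280.0, 256.0]), (-10, [280.0, 265.0]), (-20, [280.0, 275.0]), (-30, [280.0, 286.0]), (-40, [280.0, 298.0]), (-50, [280.0, 312.0])]
11 [(0, [280.0, 275.0]), (-10, [280.0, 284.0]), (-20, [280.0, 295.0]), (-30, [280.0, 307.0]), (-40, [280.0, 320.0]), (-50, [280.0, 335.0])]
{'clock': 2.725, 'q': array([ 0.60841186,  0.33512432, -0.40675824,  1.94366016,  0.16737293,
        0.89528888,  0.20989601]), 'dq': array([-4.51351085e-04,  2.65910985e-03, -1.17757072e-03, -3.98338571e-04,
       -8.65601216e-05, -6.56683749e-04, -7.91101871e-04]), 'joint_efforts': array([ 1.21541972e-03, -4.91495419e+01, -4.09019709e+00, -2.91256231e+01,
        1.28303556e-02,  2.77186395e-03,  2.74716112e-04]), 'position': array([ 467.19511952, -155.68940741,    3.52011623]), 'orientation': array([-3.13806909e+00, -1.46205697e-01,  1.54663390e-05]), 'ft_force': array([0.42306329, 0.12077234, 0.38370096]), 'moment': array([-0.03447095, -0.02995482, -0.015193  ]), 'finger_gap': -0.002293968998837796}
```

View pics/w2z.png

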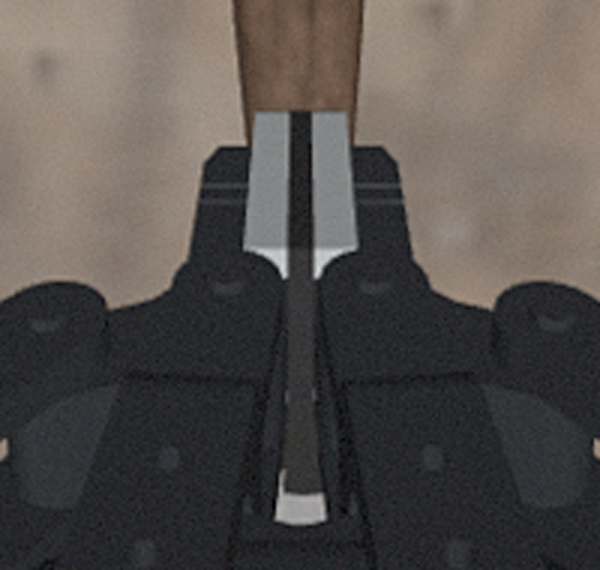

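w2 shows the fingertips' front edge at row ~267. If they ended at the TCP it would be near row 237, so they appear to end about 30 mm short of the reported TCP, above the handle. The chisel hasn't moved. I'll raise the arm and check this independently with the scene camera.

Call:
arm_command:
  increments:
    - [0.0,[0,0,-0.05],[0,0,0]]
    - [0.0,[0,0,-0.1],[0,0,0]]
    - [0.0,[0,0,-0.1],[0,0,0]]

```text
clock: 3.1
position: [470.1, -156.5, 107.7]
orientation: [3.135, 0.146, 0.011]
ft_force: [-0.9, -0.7, -0.2]
finger_gap: 0.002
```

```bash
python3 - <<'E'
from h import *
from bench import bot,cams
s=bot.state(); f=cams.grab_frame("scene"); im=f["image"][:,:,::-1].copy()
p=s["position"]; print(p)
u=proj(f,[p,p+[0,0,20],p+[0,0,40]]); print(u)
c=im[110:260,270:410]; c=cv2.resize(c,None,fx=4,fy=4,interpolation=cv2.INTER_CUBIC)
for q in u: cv2.circle(c,tuple(int(v) for v in ((q-[270,110])*4)),4,(0,255,0),1)
cv2.imwrite("pics/s3.png",c)
E
```

```text
[ 470.13861769 -156.49733316  107.65772931]
[[338.64531806 190.83413223]
 [339.17707971 183.79408952]
 [339.71897529 176.61988264]]
```

View pics/s3.png

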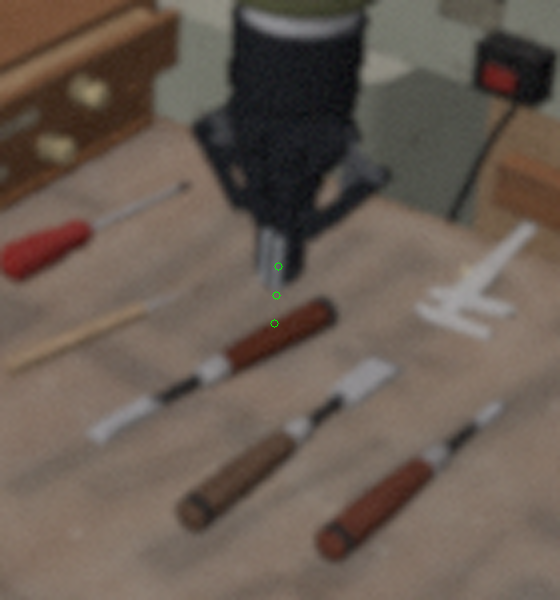

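The scene camera agrees: the fingertip is at crop row ~285 against the TCP at 323, so the real tips end about 28 mm short of the reported TCP. Grasp height therefore means a reported z of about -24. I'll descend in steps and watch the force.

Call:
arm_command:
  increments:
    - [0.045,[0,0,0],[0,0,0]]
    - [0.045,[0,0,0.04],[0,0,0]]
    - [0.045,[0,0,0.08],[0,0,0]]
    - [0.045,[0.0,-0.0015,0.105],[0,0,0]]
    - [0.045,[0,-0.0015,0.105],[0,0,0]]

```text
clock: 3.78
position: [464.3, -153.1, -4.4]
orientation: [-3.135, -0.147, 0.009]
ft_force: [0.5, -0.3, 0.5]
finger_gap: 0.527
```

Call:
arm_command:
  increments:
    - [0.045,[0,0,0.005],[0,0,0]]
    - [0.045,[0,0,0.01],[0,0,0]]
    - [0.045,[0,0,0.013],[0,0,0]]
    - [0.045,[0,0,0.015],[0,0,0]]

```text
clock: 4.28
position: [467.2, -154.3, -16.3]
orientation: [3.138, 0.146, 0.001]
ft_force: [0.3, 0.6, 0.2]
finger_gap: 0.526
```

Call:
arm_command:
  increments:
    - [0.045,[0,0,0.004],[0,0,0]]
    - [0.045,[0,0,0.007],[0,0,0]]
    - [0.045,[0,0,0.007],[0,0,0]]

```text
clock: 4.65
position: [466.8, -154.1, -23.7]
orientation: [-3.138, -0.146, 0.001]
ft_force: [0.4, 0.6, 0.4]
finger_gap: 0.529
```

Call:
arm_command:
  increments:
    - [0.0,[0,0,0],[0,0,0]]
    - [0.0,[0,0,0],[0,0,0]]
    - [0.0,[0,0,0],[0,0,0]]
    - [0.0,[0,0,0],[0,0,0]]

```text
clock: 5.15
position: [467.4, -154.3, -23.1]
orientation: [3.138, 0.146, 0.001]
ft_force: [-0.9, 0.9, 4.5]
finger_gap: 0.211
```

```bash
python3 look.py w4; python3 -c "
from bench import bot;s=bot.state();print(s['position'],s['ft_force'],s['finger_gap'])"
```

```text
[ 467.46579953 -154.26804094  -23.13266968] [-0.14729846 -0.08229995  5.01049456] 0.2107362074900038
```

View pics/w4.png

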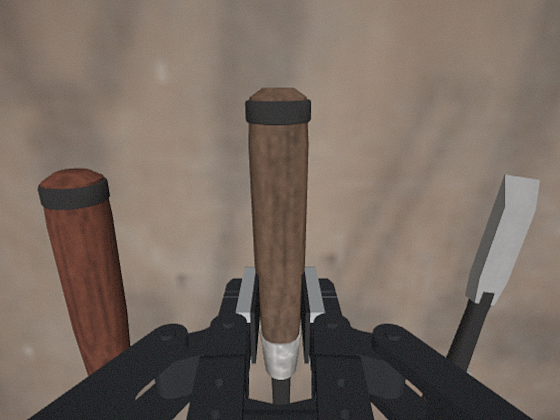

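The pads straddle the handle, but the 18 mm gap and +5 N suggest a grip above the handle's widest line. I'll reopen and go 5 mm lower.

Call:
arm_command:
  increments:
    - [0.04,[0,0,0],[0,0,0]]
    - [0.04,[0,0,0],[0,0,0]]
    - [0.04,[0,0,0.003],[0,0,0]]
    - [0.04,[0,0,0.005],[0,0,0]]
    - [0.04,[0,0,0.005],[0,0,0]]

```text
clock: 5.82
position: [466.8, -154.1, -28.8]
orientation: [-3.138, -0.146, 0.001]
ft_force: [0.1, 0.4, -0.5]
finger_gap: 0.468
```

Call:
arm_command:
  increments:
    - [0.0,[0,0,0],[0,0,0]]
    - [0.0,[0,0,0],[0,0,0]]
    - [0.0,[0,0,0],[0,0,0]]
    - [0.0,[0,0,0],[0,0,0]]

```text
clock: 6.32
position: [467.1, -154.2, -28.3]
orientation: [3.138, 0.146, 0.0]
ft_force: [-1.6, 0.9, 2.5]
finger_gap: 0.211
```

Call:
arm_command:
  increments:
    - [0.0,[0,0,-0.01],[0,0,0]]
    - [0.0,[0,0,-0.025],[0,0,0]]
    - [0.0,[0,0,-0.06],[0,0,0]]
    - [0.0,[0,0,-0.098],[0,0,0]]
    - [0.0,[0,0,-0.098],[0,0,0]]

```text
clock: 6.95
position: [469.7, -154.9, 73.6]
orientation: [3.135, 0.146, 0.01]
ft_force: [0.1, -0.8, -1.9]
finger_gap: 0.215
```

```bash
python3 look.py w5;python3 go.py 505.7 256.9 70 0.031
```

```text
pos [ 468.3 -154.7   71.6] yaw 0.093 t 7.0 gap 0.216
shift [0.0754, -0.4063, 0.0011] turn [0.002, -0.004, 0.062] rows 6.6
```

View pics/w5.png

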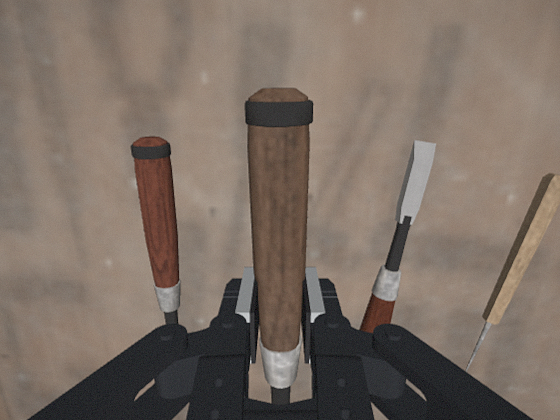

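In w5 the chisel is held level, with the butt unchanged at row 88. I'll carry it to the wide board.

Call:
arm_command:
  increments:
    - [0.0,[0.007,-0.04,0],[0,0,0.01]]
    - [0.0,[0.018,-0.095,0],[0,0,0.02]]
    - [0.0,[0.028,-0.15,0],[0,0,0.03]]
    - [0.0,[0.038,-0.205,0],[0,0,0.04]]
    - [0.0,[0.048,-0.26,0],[0,0,0.055]]

```text
clock: 7.62
position: [489.9, 110.5, 68.8]
orientation: [3.141, 0.059, -0.002]
ft_force: [1.6, 0.5, -1.3]
finger_gap: 0.215
```

```bash
python3 go.py 505.7 256.9 60 0.025
```

```text
pos [489.9 110.5  68.8] yaw 0.037 t 7.62 gap 0.215
shift [0.0213, -0.1457, 0.0087] turn [0.0, 0.001, 0.012] rows 2.4
```

Call:
arm_command:
  increments:
    - [0.0,[0.007,-0.05,0],[0,0,0.006]]
    - [0.0,[0.014,-0.1,0.004],[0,0,0.012]]
    - [0.0,[0.0213,-0.14,0.008],[0,0,0.012]]
    - [0.0,[0.0213,-0.1457,0.0087],[0,0,0.012]]
    - [0.0,[0.0213,-0.1457,0.0087],[0,0,0.012]]

```text
clock: 8.25
position: [505.6, 255.1, 59.9]
orientation: [3.14, 0.042, -0.003]
ft_force: [-0.5, 0.9, -2.3]
finger_gap: 0.215
```

```bash
python3 look.py w6 "[549.8,347,16]" "[456.1,345,16]" "[506.8,221.9,8]";python3 go.py 505.7 256.9 -19 0.025
```

```text
pos [506.1 254.1  60.1] yaw 0.025 t 8.3 gap 0.209
shift [-0.0003, -0.0029, 0.0791] turn [0.001, 0.001, 0.0] rows 1.3
```

View pics/w6.png

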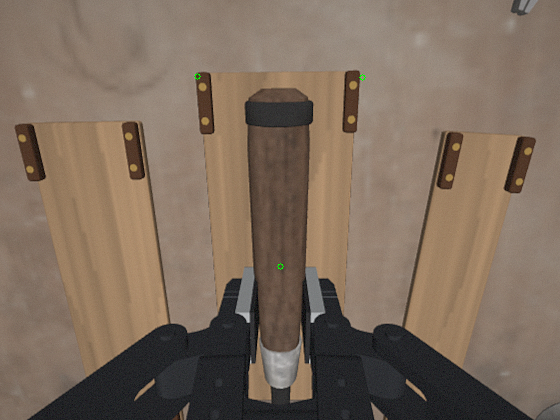

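The board's strip corners at (197,73) and (359,70) match the prediction to within about 3 mm, and the handle is centred in the channel. I'll lower it.

Call:
arm_command:
  increments:
    - [0.0,[0,-0.002,0.03],[0,0,0]]
    - [0.0,[0,-0.003,0.055],[0,0,0]]
    - [0.0,[0,-0.003,0.068],[0,0,0]]
    - [0.0,[0,-0.003,0.076],[0,0,0]]
    - [0.0,[0,-0.003,0.0785],[0,0,0]]

```text
clock: 8.93
position: [506.7, 258.1, -17.5]
orientation: [3.141, 0.04, 0.0]
ft_force: [-0.8, 1.0, -0.5]
finger_gap: 0.214
```

Call:
arm_command:
  increments:
    - [0.0,[0,0,0],[0,0,0]]
    - [0.0,[0,0,0.001],[0,0,0]]

```text
clock: 9.18
position: [506.9, 258.8, -17.9]
orientation: [-3.141, -0.041, -0.002]
ft_force: [0.4, -0.3, -1.7]
finger_gap: 0.209
```

Call:
arm_command:
  increments:
    - [0.0,[0,0.001,0.001],[0,0,0]]
    - [0.0,[0,0.002,0.0018],[0,0,0]]
    - [0.0,[0,0.002,0.0018],[0,0,0]]

```text
clock: 9.55
position: [506.5, 256.6, -20.2]
orientation: [-3.141, -0.041, -0.0]
ft_force: [0.6, 0.3, 0.5]
finger_gap: 0.212
```

Call:
arm_command:
  increments:
    - [0.03,[0,0,0],[0,0,0]]
    - [0.045,[0,0,0],[0,0,0]]
    - [0.045,[0,0,-0.01],[0,0,0]]
    - [0.045,[0,0,-0.04],[0,0,0]]
    - [0.045,[0,0,-0.09],[0,0,0]]

```text
clock: 10.18
position: [505.3, 255.9, 69.7]
orientation: [3.14, 0.041, -0.005]
ft_force: [0.7, 0.9, 0.4]
finger_gap: 0.529
```

```bash
python3 look.py w7;python3 go.py 387.8 -180.4 90 0.080
```

```text
pos [509.  258.7  77.9] yaw 0.027 t 10.22 gap 0.525
shift [-0.1328, 0.4357, -0.0146] turn [-0.003, -0.007, -0.053] rows 7.3
```

View pics/w7.png

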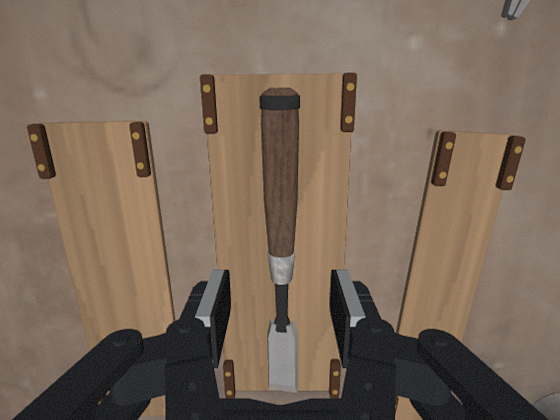

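The wide chisel lies centred on its board. Next is the narrow chisel, routed via x=460 to stay in reach.

```bash
python3 go.py 470 0 90 0.050
```

```text
pos [509.  258.7  77.9] yaw 0.027 t 10.22 gap 0.525
shift [-0.0458, 0.2575, -0.0133] turn [-0.003, -0.007, -0.023] rows 4.2
```

Call:
arm_command:
  increments:
    - [0.045,[-0.007,0.04,-0.01],[0,0,0]]
    - [0.045,[-0.018,0.1,-0.013],[0,0,-0.01]]
    - [0.045,[-0.028,0.16,-0.013],[0,0,-0.02]]
    - [0.045,[-0.038,0.21,-0.013],[0,0,-0.023]]
    - [0.045,[-0.046,0.257,-0.013],[0,0,-0.023]]

```text
clock: 10.85
position: [466.9, -3.5, 83.4]
orientation: [3.14, 0.076, 0.002]
ft_force: [1.1, -0.1, -0.4]
finger_gap: 0.532
```

```bash
python3 go.py 387.8 -180.4 90 0.080
```

```text
pos [466.9  -3.5  83.4] yaw 0.049 t 10.85 gap 0.532
shift [-0.0876, 0.1729, -0.0066] turn [0.001, -0.001, -0.031] rows 3.1
```

Call:
arm_command:
  increments:
    - [0.045,[-0.028,0.055,-0.005],[0,0,-0.01]]
    - [0.045,[-0.056,0.11,-0.006],[0,0,-0.02]]
    - [0.045,[-0.08,0.16,-0.0066],[0,0,-0.031]]
    - [0.045,[-0.0876,0.173,-0.0066],[0,0,-0.031]]
    - [0.045,[-0.0876,0.173,-0.0066],[0,0,-0.031]]

```text
clock: 11.48
position: [388.1, -179.1, 89.6]
orientation: [3.139, 0.123, 0.001]
ft_force: [0.9, -0.3, 0.0]
finger_gap: 0.528
```

```bash
python3 look.py w8 "[387.8,-180.4,25]" "[382.1,-109.9,12]" "[399,-320.7,8]";python3 go.py 387.8 -180.4 -28 0.080; python3 -c "
from bench import bot;print(bot.state()['q'].round(2))"
```

```text
pos [ 388.8 -177.8   89.5] yaw 0.081 t 11.53 gap 0.526
shift [-0.0013, 0.0025, 0.1175] turn [-0.0, -0.001, 0.001] rows 1.9
[ 0.74  0.07 -0.39  2.02  0.03  1.05  0.41]
```

View pics/w8.png

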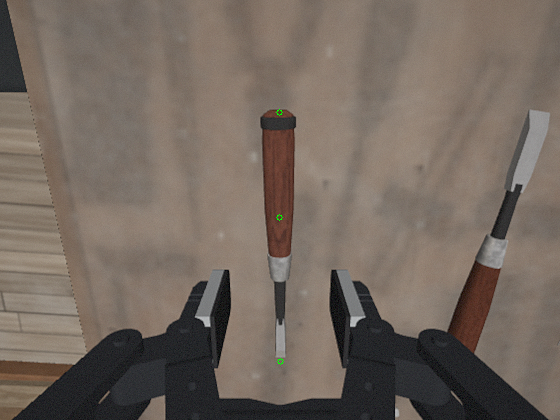

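In w8 the predictions at (279,112), (279,217) and (280,361) all fall on the narrow chisel. I'll descend.

Call:
arm_command:
  increments:
    - [0.045,[-0.0013,0.0025,0.04],[0,0,0]]
    - [0.045,[-0.0013,0.0025,0.08],[0,0,0]]
    - [0.045,[-0.0013,0.0025,0.1],[0,0,0]]
    - [0.045,[-0.0013,0.0025,0.112],[0,0,0]]
    - [0.045,[-0.0013,0.0025,0.117],[0,0,0]]

```text
clock: 12.15
position: [387.7, -180.1, -28.1]
orientation: [-3.138, -0.129, -0.0]
ft_force: [0.8, 0.3, 0.0]
finger_gap: 0.528
```

```bash
python3 go.py 387.8 -180.4 -28 0.080
```

```text
pos [ 387.7 -180.1  -28.1] yaw 0.082 t 12.15 gap 0.528
shift [0.0001, 0.0003, -0.0001] turn [-0.001, -0.0, 0.002] rows 0.0
```

Call:
arm_command:
  increments:
    - [0.0,[0,0,0],[0,0,0]]
    - [0.0,[0,0,0],[0,0,0]]
    - [0.0,[0,0,0],[0,0,0]]
    - [0.0,[0,0,0],[0,0,0]]

```text
clock: 12.65
position: [387.9, -181.4, -27.1]
orientation: [3.139, 0.126, 0.002]
ft_force: [0.1, 2.2, 6.7]
finger_gap: 0.226
```

Call:
arm_command:
  increments:
    - [0.0,[0,0,-0.01],[0,0,0]]
    - [0.0,[0,0,-0.03],[0,0,0]]
    - [0.0,[0,0,-0.07],[0,0,0]]
    - [0.0,[0,0,-0.115],[0,0,0]]
    - [0.0,[0,0,-0.115],[0,0,0]]

```text
clock: 13.28
position: [389.2, -182.5, 90.8]
orientation: [3.135, 0.125, 0.009]
ft_force: [0.5, -0.7, -1.2]
finger_gap: 0.229
```

```bash
python3 look.py w9; python3 go.py 500 20 87 0.02
```

```text
pos [ 387.9 -182.    88.8] yaw 0.08 t 13.32 gap 0.222
shift [0.1278, -0.1925, 0.0017] turn [0.002, -0.003, 0.06] rows 3.7
```

View pics/w9.png

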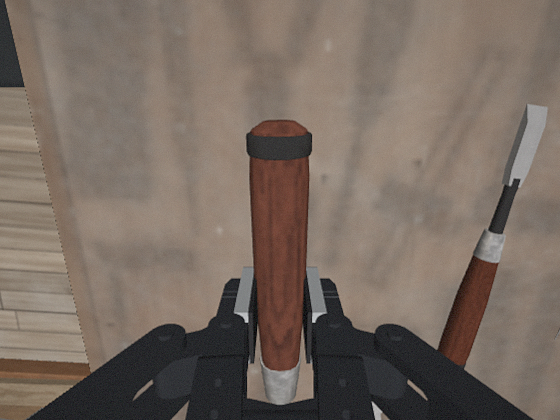

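```bash
python3 - <<'E'
from h import *
f=dict(np.load("wrist0.npz")); C=np.linalg.inv(f["tool_from_camera"])
def P(X):
    c=C[:3,:3]@np.array(X,float)+C[:3,3]; p=f["mtx"]@c; return (p[:2]/p[2]).round(0)
for n,b,s in [("wide",117,34.7),("nar",105,35.5)]:
    for z in (-53,-40.5):
        print(n,z,"butt",P([0,-(b-s),z]),"band edge(-5)",P([0,-(b-12-s),z]),"junction +22?",P([0,s-22,z]), P([0,s-30,z]))
E
python3 - <<'E'
import cv2,numpy as np
a=cv2.imread("pics/w5.png")[70:400,220:340];b=cv2.imread("pics/w9.png")[70:400,220:340]
cv2.imwrite("pics/c59.png",cv2.resize(np.hstack([a,b]),None,fx=1.8,fy=1.8))
E
```

```text
wide -53 butt [280.  96.] band edge(-5) [280. 134.] junction +22? [280. 344.] [280. 327.]
wide -40.5 butt [280.  95.] band edge(-5) [280. 130.] junction +22? [280. 324.] [280. 308.]
nar -53 butt [280. 137.] band edge(-5) [280. 173.] junction +22? [280. 345.] [280. 329.]
nar -40.5 butt [280. 132.] band edge(-5) [280. 165.] junction +22? [280. 326.] [280. 310.]
```

View pics/c59.png

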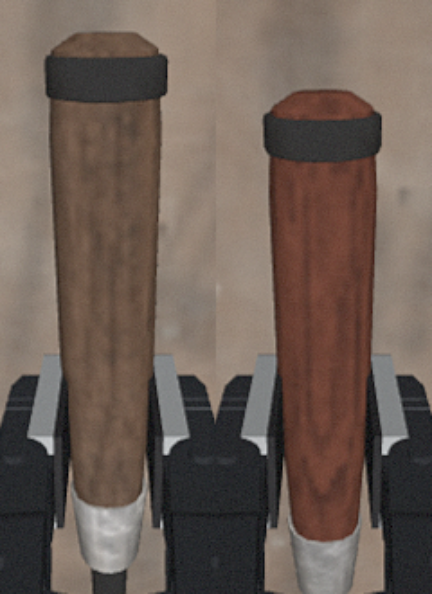

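The butt position and handle scale fit a level grip; the brown part of the narrow handle simply reaches closer to the blade. I'll carry it to the narrow board.

Call:
arm_command:
  increments:
    - [0.0,[0.025,-0.035,0],[0,0,0.012]]
    - [0.0,[0.055,-0.08,0],[0,0,0.025]]
    - [0.0,[0.085,-0.125,0],[0,0,0.04]]
    - [0.0,[0.11,-0.165,0],[0,0,0.05]]
    - [0.0,[0.128,-0.1925,0],[0,0,0.06]]

```text
clock: 13.95
position: [498.7, 23.1, 85.8]
orientation: [-3.14, -0.034, 0.004]
ft_force: [-1.0, -1.1, -0.9]
finger_gap: 0.228
```

```bash
python3 go.py 629.1 224.5 70 -0.033
```

```text
pos [498.7  23.1  85.8] yaw 0.022 t 13.95 gap 0.228
shift [0.1348, -0.1985, 0.0157] turn [-0.001, 0.002, 0.055] rows 3.8
```

Call:
arm_command:
  increments:
    - [0.0,[0.03,-0.045,0.004],[0,0,0.015]]
    - [0.0,[0.065,-0.095,0.008],[0,0,0.03]]
    - [0.0,[0.1,-0.148,0.012],[0,0,0.045]]
    - [0.0,[0.132,-0.195,0.0157],[0,0,0.055]]
    - [0.0,[0.1348,-0.1985,0.0157],[0,0,0.055]]

```text
clock: 14.58
position: [628.2, 227.3, 68.0]
orientation: [-3.139, 0.046, 0.008]
ft_force: [-0.3, 0.3, -1.4]
finger_gap: 0.224
```

Call:
arm_command:
  increments:
    - [0.0,[0,0,0],[0,0,0]]
    - [0.0,[0,0,0],[0,0,0]]

```text
clock: 14.82
position: [629.8, 219.7, 71.0]
orientation: [3.14, -0.058, -0.001]
ft_force: [-0.6, 0.1, -1.5]
finger_gap: 0.225
```

```bash
python3 look.py w10 "[658.5,313.1,16]" "[605.6,314.2,16]";python3 go.py 629.1 224.5 -19.5 -0.033
```

```text
pos [630.  219.8  71.5] yaw -0.037 t 14.88 gap 0.227
shift [-0.0011, -0.0048, 0.091] turn [0.001, -0.0, -0.004] rows 1.5
```

View pics/w10.png

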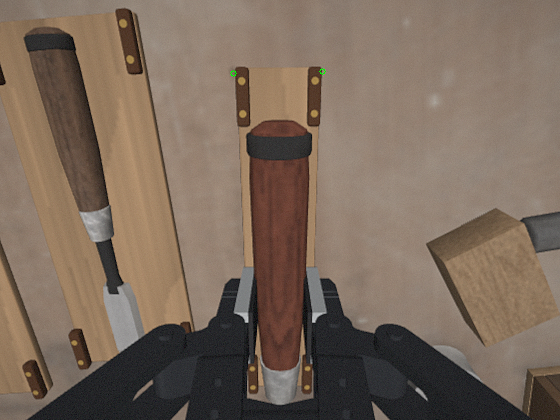

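Both ends of the narrow board are centred on the handle (strips at columns 236–321 and 248–313). I'll lower it.

Call:
arm_command:
  increments:
    - [0.0,[-0.001,-0.0045,0.035],[0,0,0]]
    - [0.0,[-0.001,-0.0045,0.06],[0,0,0]]
    - [0.0,[-0.001,-0.0045,0.078],[0,0,0]]
    - [0.0,[-0.001,-0.0045,0.087],[0,0,0]]
    - [0.0,[-0.001,-0.0045,0.0895],[0,0,0]]

```text
clock: 15.5
position: [629.3, 226.2, -18.0]
orientation: [-3.141, 0.056, -0.0]
ft_force: [0.2, 0.2, -1.4]
finger_gap: 0.225
```

Call:
arm_command:
  increments:
    - [0.0,[0,0,0],[0,0,0]]
    - [0.0,[0,0,0],[0,0,0]]

```text
clock: 15.75
position: [629.8, 226.8, -17.0]
orientation: [-3.14, 0.055, -0.002]
ft_force: [0.2, -0.5, -1.0]
finger_gap: 0.224
```

```bash
python3 go.py 629.1 224.5 -20 -0.033
```

```text
pos [629.8 226.8 -17. ] yaw -0.035 t 15.75 gap 0.224
shift [-0.0006, 0.0024, 0.003] turn [-0.001, -0.001, -0.002] rows 0.1
```

Call:
arm_command:
  increments:
    - [0.0,[-0.0005,0.001,0.0015],[0,0,0]]
    - [0.0,[-0.0005,0.0022,0.003],[0,0,0]]
    - [0.0,[-0.0005,0.0022,0.003],[0,0,0]]

```text
clock: 16.12
position: [629.2, 225.9, -19.0]
orientation: [-3.139, 0.054, -0.003]
ft_force: [-3.6, 0.6, 9.1]
finger_gap: 0.226
```

Call:
arm_command:
  increments:
    - [0.03,[0,0,0],[0,0,0]]
    - [0.045,[0,0,0],[0,0,0]]
    - [0.045,[0,0,-0.01],[0,0,0]]
    - [0.045,[0,0,-0.04],[0,0,0]]
    - [0.045,[0,0,-0.09],[0,0,0]]

```text
clock: 16.75
position: [627.4, 223.6, 68.5]
orientation: [3.14, -0.055, -0.005]
ft_force: [1.7, -0.6, -0.0]
finger_gap: 0.528
```

```bash
python3 look.py w11;python3 go.py 554.4 -243.8 90 -0.053
```

```text
pos [631.4 225.9  78. ] yaw -0.035 t 16.8 gap 0.526
shift [-0.0604, 0.4721, -0.0142] turn [-0.004, -0.008, 0.018] rows 7.6
```

View pics/w11.png

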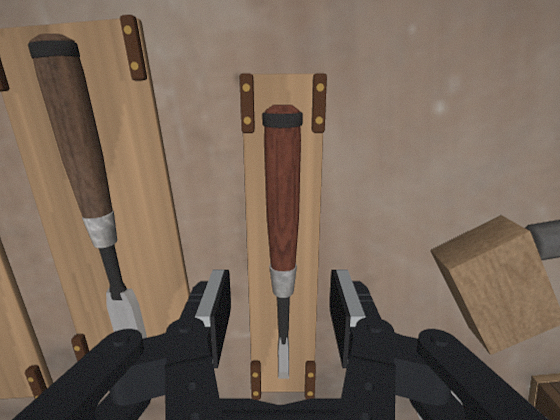

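The narrow chisel is centred on its board. Next is the medium chisel.

Call:
arm_command:
  increments:
    - [0.045,[-0.005,0.04,-0.01],[0,0,0.004]]
    - [0.045,[-0.012,0.095,-0.014],[0,0,0.008]]
    - [0.045,[-0.019,0.15,-0.014],[0,0,0.012]]
    - [0.045,[-0.026,0.205,-0.014],[0,0,0.015]]
    - [0.045,[-0.033,0.26,-0.014],[0,0,0.018]]

```text
clock: 17.42
position: [586.4, -36.2, 83.7]
orientation: [3.14, -0.083, 0.002]
ft_force: [0.0, 0.1, -0.3]
finger_gap: 0.524
```

```bash
python3 go.py 554.4 -243.8 90 -0.053
```

```text
pos [586.4 -36.2  83.7] yaw -0.053 t 17.43 gap 0.524
shift [-0.0209, 0.209, -0.0063] turn [0.0, -0.001, -0.0] rows 3.4
```

Call:
arm_command:
  increments:
    - [0.045,[-0.005,0.055,-0.006],[0,0,0]]
    - [0.045,[-0.011,0.11,-0.006],[0,0,0]]
    - [0.045,[-0.017,0.165,-0.006],[0,0,0]]
    - [0.045,[-0.0209,0.205,-0.006],[0,0,0]]
    - [0.045,[-0.0209,0.209,-0.006],[0,0,0]]

```text
clock: 18.05
position: [553.2, -247.0, 89.2]
orientation: [3.138, -0.094, -0.0]
ft_force: [-0.8, 0.8, 0.2]
finger_gap: 0.523
```

Call:
arm_command:
  increments:
    - [0.045,[0,0,0],[0,0,0]]

```text
clock: 18.18
position: [554.8, -241.6, 89.3]
orientation: [-3.14, 0.084, -0.001]
ft_force: [0.4, 0.4, 0.1]
finger_gap: 0.528
```

```bash
python3 look.py w12 "[554.4,-243.8,25]" "[562.2,-96.4,8]" "[556.3,-208.8,12]";python3 go.py 554.4 -243.8 -28 -0.053
```

```text
pos [ 555.1 -240.5   89.3] yaw -0.051 t 18.23 gap 0.525
shift [-0.0007, 0.0034, 0.1173] turn [-0.001, -0.001, 0.002] rows 1.9
```

View pics/w12.png

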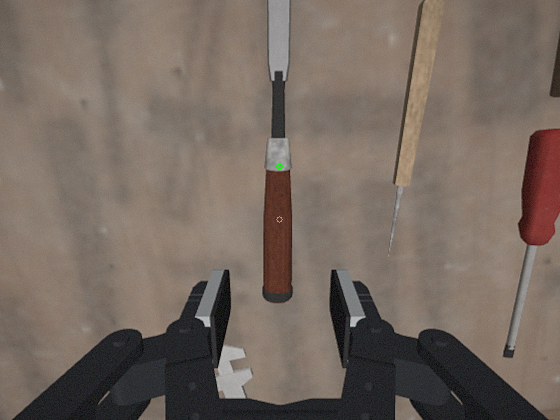

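In w12 the marker at (279,219) lies on the medium handle (columns 265–291), and the gimlet is well clear. I'll descend.

Call:
arm_command:
  increments:
    - [0.045,[-0.001,0.003,0.04],[0,0,0]]
    - [0.045,[-0.001,0.003,0.08],[0,0,0]]
    - [0.045,[-0.001,0.003,0.1],[0,0,0]]
    - [0.045,[-0.001,0.003,0.112],[0,0,0]]
    - [0.045,[-0.001,0.003,0.117],[0,0,0]]

```text
clock: 18.85
position: [554.1, -244.5, -27.8]
orientation: [-3.141, 0.082, -0.001]
ft_force: [-0.2, -0.2, 0.6]
finger_gap: 0.522
```

Call:
arm_command:
  increments:
    - [0.045,[0,0,0],[0,0,0]]

```text
clock: 18.98
position: [554.1, -244.9, -27.3]
orientation: [3.14, -0.083, 0.002]
ft_force: [-0.2, 0.6, 0.6]
finger_gap: 0.526
```

Call:
arm_command:
  increments:
    - [0.0,[0,0,0],[0,0,0]]
    - [0.0,[0,0,0],[0,0,0]]
    - [0.0,[0,0,0],[0,0,0]]
    - [0.0,[0,0,0],[0,0,0]]

```text
clock: 19.48
position: [554.2, -245.2, -26.9]
orientation: [3.14, -0.083, 0.003]
ft_force: [-1.4, 0.6, 6.2]
finger_gap: 0.223
```

Call:
arm_command:
  increments:
    - [0.0,[0,0,-0.01],[0,0,0]]
    - [0.0,[0,0,-0.03],[0,0,0]]
    - [0.0,[0,0,-0.07],[0,0,0]]
    - [0.0,[0,0,-0.125],[0,0,0]]
    - [0.0,[0,0,-0.15],[0,0,0]]

```text
clock: 20.1
position: [555.1, -245.1, 127.1]
orientation: [3.139, -0.083, 0.008]
ft_force: [1.0, -0.4, -1.8]
finger_gap: 0.225
```

```bash
python3 look.py w13; python3 go.py 500 0 130 1.5;python3 -c "
from bench import bot;print(bot.state()['q'].round(2))"
```

```text
pos [ 556.2 -245.5  129.6] yaw -0.053 t 20.15 gap 0.22
shift [-0.069, -0.2422, -0.0017] turn [0.009, -0.004, -1.553] rows 8.3
[ 0.72  0.43 -0.48  1.52  0.21  1.24  0.16]
```

View pics/w13.png

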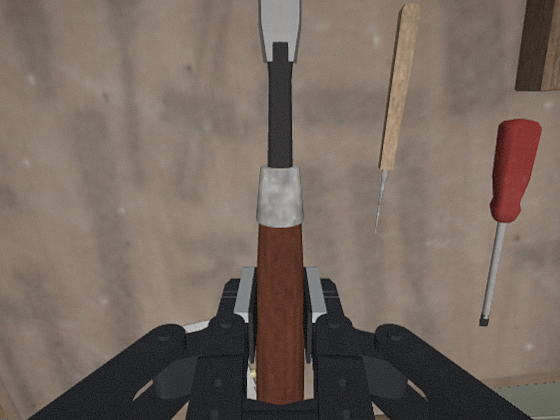

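The chisel is held level. I'll turn it by steps while carrying it.

Call:
arm_command:
  increments:
    - [0.0,[-0.007,-0.02,0],[0,0,-0.12]]
    - [0.0,[-0.014,-0.045,0],[0,0,-0.29]]
    - [0.0,[-0.021,-0.07,0],[0,0,-0.46]]
    - [0.0,[-0.028,-0.1,0],[0,0,-0.63]]
    - [0.0,[-0.035,-0.13,0],[0,0,-0.8]]

```text
clock: 20.78
position: [524.9, -112.3, 122.5]
orientation: [2.921, 1.154, 0.0]
ft_force: [-0.5, -0.0, -2.2]
finger_gap: 0.229
```

```bash
python3 go.py 460 60 130 1.7;python3 -c "
from bench import bot;print(bot.state()['q'].round(2))"
```

```text
pos [ 524.9 -112.3  122.5] yaw 0.753 t 20.77 gap 0.229
shift [0.0704, -0.1701, -0.0076] turn [0.0, 0.0, -0.947] rows 5.1
[ 0.72  0.32 -0.69  1.7   0.22  1.19  0.73]
```

Call:
arm_command:
  increments:
    - [0.0,[0.014,-0.034,-0.002],[0,0,-0.18]]
    - [0.0,[0.028,-0.068,-0.004],[0,0,-0.36]]
    - [0.0,[0.042,-0.102,-0.006],[0,0,-0.54]]
    - [0.0,[0.056,-0.136,-0.0076],[0,0,-0.72]]
    - [0.0,[0.0704,-0.1701,-0.0076],[0,0,-0.9]]

```text
clock: 21.4
position: [460.8, 60.4, 130.2]
orientation: [2.127, 2.31, -0.0]
ft_force: [-0.1, 0.3, -1.6]
finger_gap: 0.225
```

```bash
python3 go.py 400 200 110 2.6;python3 -c "
from bench import bot;print(bot.state()['q'].round(2))"
```

```text
pos [460.8  60.4 130.2] yaw 1.653 t 21.4 gap 0.225
shift [0.1441, -0.0492, 0.02] turn [0.0, 0.001, -0.947] rows 5.1
[ 0.68  0.19 -0.96  1.86  0.17  1.17  1.31]
```

Call:
arm_command:
  increments:
    - [0.0,[0.028,-0.01,0.004],[0,0,-0.18]]
    - [0.0,[0.056,-0.02,0.008],[0,0,-0.36]]
    - [0.0,[0.085,-0.03,0.012],[0,0,-0.54]]
    - [0.0,[0.114,-0.04,0.016],[0,0,-0.72]]
    - [0.0,[0.1441,-0.0492,0.02],[0,0,-0.9]]

```text
clock: 22.02
position: [400.9, 199.9, 109.9]
orientation: [0.911, 3.005, -0.001]
ft_force: [0.1, -0.5, -2.1]
finger_gap: 0.225
```

```bash
python3 go.py 386 226.5 80 3.18;python3 -c "
from bench import bot;print(bot.state()['q'].round(2))"
```

```text
pos [400.9 199.9 109.9] yaw 2.553 t 22.02 gap 0.225
shift [0.0273, 0.0139, 0.0299] turn [-0.001, 0.001, -0.627] rows 3.4
[ 0.54  0.24 -1.18  1.92  0.24  1.14  1.82]
```

Call:
arm_command:
  increments:
    - [0.0,[0.007,0.004,0.0],[0,0,-0.17]]
    - [0.0,[0.014,0.007,0.01],[0,0,-0.34]]
    - [0.0,[0.022,0.01,0.02],[0,0,-0.51]]
    - [0.0,[0.0273,0.0139,0.03],[0,0,-0.627]]
    - [0.0,[0.0273,0.0139,0.03],[0,0,-0.627]]

```text
clock: 22.65
position: [385.8, 226.2, 79.4]
orientation: [0.052, -3.14, 0.001]
ft_force: [-0.8, -0.2, -1.8]
finger_gap: 0.226
```

Call:
arm_command:
  increments:
    - [0.0,[0,0,0],[0,0,0]]

```text
clock: 22.78
position: [386.8, 226.0, 80.1]
orientation: [-0.047, 3.141, -0.0]
ft_force: [-0.4, 0.0, -1.9]
finger_gap: 0.229
```

```bash
python3 look.py w14 "[428.1,68.5,16]" "[356.8,64,16]" "[387.4,190.4,8]"; python3 go.py 386 226.5 -19.5 3.18;python3 -c "
from bench import bot;print(bot.state()['q'].round(2))"
```

```text
pos [387.  225.9  80.1] yaw -3.112 t 22.82 gap 0.226
shift [0.001, 0.0006, 0.0996] turn [-0.0, 0.001, -0.009] rows 1.6
[ 0.51  0.35 -1.28  1.96  0.38  1.11  2.25]
```

View pics/w14.png

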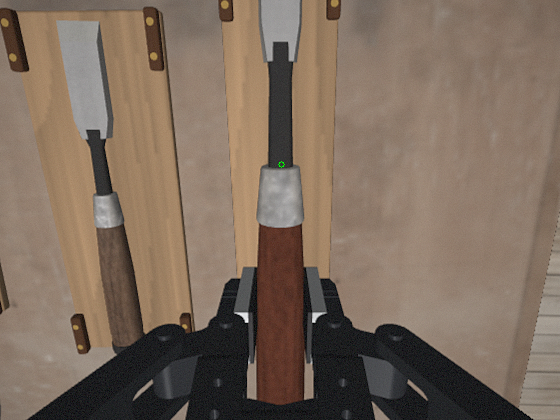

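The board's far strips (columns 220–341) are centred on the blade at column 280. I'll lower it.

Call:
arm_command:
  increments:
    - [0.0,[0.001,0,0.035],[0,0,-0.009]]
    - [0.0,[0.001,0,0.07],[0,0,-0.009]]
    - [0.0,[0.001,0,0.087],[0,0,-0.009]]
    - [0.0,[0.001,0,0.095],[0,0,-0.009]]
    - [0.0,[0.001,0,0.0985],[0,0,-0.009]]

```text
clock: 23.45
position: [386.1, 226.5, -18.5]
orientation: [-0.064, 3.14, 0.001]
ft_force: [-0.1, 0.4, -2.2]
finger_gap: 0.228
```

Call:
arm_command:
  increments:
    - [0.0,[0,0,0],[0,0,0]]
    - [0.0,[0,0,0],[0,0,0]]

```text
clock: 23.7
position: [386.1, 226.4, -18.3]
orientation: [-0.065, 3.14, 0.001]
ft_force: [0.1, 1.0, -1.4]
finger_gap: 0.223
```

```bash
python3 go.py 386 226.5 -20 3.18;python3 -c "
from bench import bot;print(bot.state()['q'].round(2))"
```

```text
pos [386.1 226.4 -18.3] yaw -3.1 t 23.7 gap 0.223
shift [0.0001, 0.0001, 0.0017] turn [0.0, 0.001, 0.003] rows 0.0
[ 0.34  0.5  -1.11  2.05  0.57  0.93  2.11]
```

Call:
arm_command:
  increments:
    - [0.0,[0,0,0.001],[0,0,0]]
    - [0.0,[0,0,0.0015],[0,0,0]]
    - [0.0,[0,0,0.0015],[0,0,0]]

```text
clock: 24.08
position: [386.2, 226.4, -19.1]
orientation: [-0.065, 3.139, -0.001]
ft_force: [-4.6, -4.3, 17.9]
finger_gap: 0.225
```

Call:
arm_command:
  increments:
    - [0.03,[0,0,0],[0,0,0]]
    - [0.045,[0,0,0],[0,0,0]]
    - [0.045,[0,0,-0.01],[0,0,0]]
    - [0.045,[0,0,-0.04],[0,0,0]]
    - [0.045,[0,0,-0.09],[0,0,0]]

```text
clock: 24.7
position: [384.5, 225.8, 70.1]
orientation: [0.066, -3.138, 0.0]
ft_force: [1.7, 0.1, 0.3]
finger_gap: 0.528
```

```bash
python3 look.py w15;python3 go.py 480 -50 150 3.1
```

```text
pos [387.  229.   76.2] yaw -3.098 t 24.75 gap 0.531
shift [-0.081, -0.2825, -0.0743] turn [0.003, 0.004, 0.085] rows 4.9
```

View pics/w15.png

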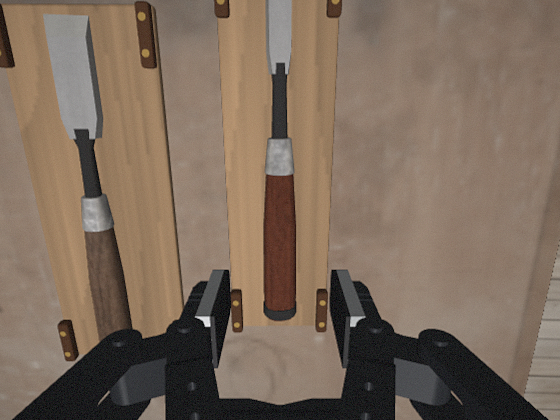

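The medium chisel lies centred on its board. I'll move the arm out of the top camera's view and check all three placings.

Call:
arm_command:
  increments:
    - [0.045,[-0.01,-0.035,-0.04],[0,0,0]]
    - [0.045,[-0.027,-0.09,-0.07],[0,0,0]]
    - [0.045,[-0.045,-0.15,-0.074],[0,0,0]]
    - [0.045,[-0.063,-0.21,-0.074],[0,0,0]]
    - [0.045,[-0.081,-0.27,-0.074],[0,0,0]]

```text
clock: 25.38
position: [477.4, -40.0, 144.5]
orientation: [-0.064, 3.14, -0.002]
ft_force: [1.7, 1.0, 0.7]
finger_gap: 0.526
```

Call:
arm_command:
  increments:
    - [0.045,[0,0,0],[0,0,0]]
    - [0.045,[0,0,0],[0,0,0]]

```text
clock: 25.62
position: [476.6, -37.0, 143.8]
orientation: [-0.065, 3.141, 0.002]
ft_force: [-0.4, -0.0, 0.1]
finger_gap: 0.526
```

```bash
python3 - <<'E'
from h import *
from bench import cams
f=cams.grab_frame("top"); np.savez("top9.npz",**f)
im=f["image"][:,:,::-1]
cv2.imwrite("pics/t9.png",im)
cv2.imwrite("pics/t9z.png",cv2.resize(im[170:320,100:250],None,fx=4,fy=4,interpolation=cv2.INTER_CUBIC))
E
```

```text
(no output)
```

View pics/t9.png

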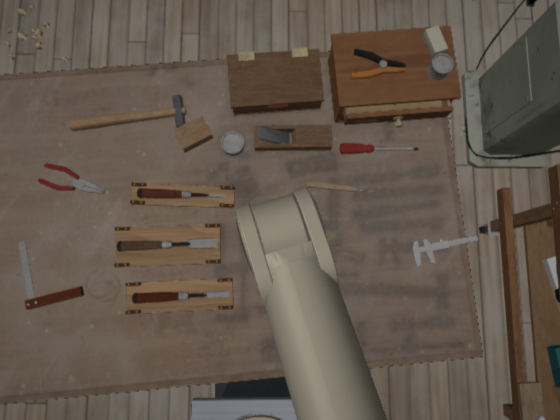

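View pics/t9z.png

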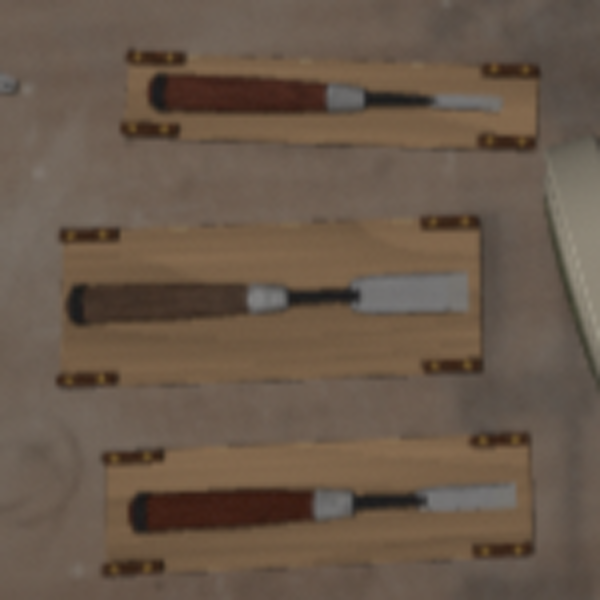

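```bash
python3 - <<'E'
from h import *
f=dict(np.load("top9.npz"))
b=lambda u,v:(100+u/4,170+v/4)
B={"nar":((627.9,188.9),1.5376),"wide":((506.8,221.9),1.6016),"med":((387.4,190.4),1.6116)}
for n,tip,butt in [("nar",(502,104),(148,92)),("wide",(468,292),(65,305)),("med",(517,496),(129,512))]:
    P=np.r_[back(f,b(*tip),16),back(f,b(*butt),20)]; d=P[1]-P[0]; m=P.mean(0)[:2]
    print(n,m.round(1),"off",(m-B[n][0]).round(1),"len",np.linalg.norm(d[:2]).round(1),"dang",(np.arctan2(d[1],d[0])-B[n][1]).round(3))
a=np.load("top0.npz")["image"].astype(int); 
for n,(r0,r1,c0,c1) in {"gimlet":(175,200,340,380),"screwdr":(140,160,335,425)}.items():
    print(n,"maxdiff",np.abs(a-f["image"])[r0:r1,c0:c1].max(),"mean",np.abs(a-f["image"])[r0:r1,c0:c1].mean())
from bench import bot; s=bot.state(); print(s["ft_force"],s["clock"])
E
```

```text
nar [628.8 192.7] off [0.9 3.8] len 212.3 dang 0.005
wide [507.5 223.2] off [0.7 1.3] len 236.8 dang 0.003
med [387.2 186.1] off [-0.2 -4.3] len 224.7 dang -0.003
gimlet maxdiff 6 mean 2.74
screwdr maxdiff 11 mean 2.760740740740741
[0.14321036 0.71877415 0.21800005] 25.675
```

All within about 5 mm and 0.01 rad, and the bystanders haven't moved. I'll hand it in.

```bash
python3 -c "
from bench import sign_off; print(sign_off())"
```

```text
the job is handed in; nothing more can be done
None
```

All three chisels are on the boards of their size, and I handed the job in at about 26 s. The medium one was turned half round, so all three handles point to +y.

**Last checks (top camera, before handing in):**

| Chisel | Distance off board centre | Angle off |
|---|---|---|
| wide | about 1.5 mm | 0.003 rad |
| medium | about 4.3 mm | 0.003 rad |
| narrow | about 3.9 mm | 0.005 rad |

- **Gimlet and screwdriver:** there was no change beyond image noise compared with the first picture.
- **Arm:** it was clear of everything, with no contact force.
- **Not measured:** I judged that the chisels lie flat by eye from the pictures, because there is no depth reading.

**What disagreed:** the first grasp on the wide chisel closed on nothing. The wrist and scene cameras both showed the fingertips ending about 28–30 mm short of the TCP the robot reports. I allowed for that in every later grasp and placing. The chisel was not disturbed. The highest wrist force I read was about 19 N, when the medium chisel was set down.

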